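Rebuild the disc pack of a filter core

ROBOT

A 7-joint arm with a two-finger parallel gripper is mounted at the origin on a cart in front of the work surface, level with it; the furniture and walls round the work are solid. World frame = base frame: x ahead of the robot, y to its left, z up, the work surface at z = 0. Lengths are in mm, angles in rad, forces in N, time in s.
With the tool pointing down it reaches from about 425 to 875 mm from the base axis. Payload 4.7 kg.
Tool frame: the origin (TCP) lies on the centre line of the jaws, within the pads' length; the fingertips stand 14 mm ahead of it and the grasp point (between the pads) lies 5 mm behind it; z points along the fingers, y is the direction in which the jaws open and shut (so a half turn about z gives the same grasp; the last joint's range is limited). The gripper opens to 87 mm and grips with 3 to 60 N. Pads are 19 mm wide; open, the fingers measure 117 mm over their backs; the gripper's body (75 mm by 190 mm) begins 51 mm behind the grasp point.
Start: joints at [-1.265, 0.321, -0.07, 1.45, 0.023, 1.371, -0.057], TCP at [187.016, 622.534, 236.587] pointing down, gripper open.
Joint ranges: [-2.86, 2.86], [-0.3, 2.09], [-1.38, 1.24], [0.06, 2.45], [-1.56, 4.7], [0.09, 2.05], [-2.69, 2.69]. Speed limits (rad/s): [2.57, 2.57, 3.14, 3.14, 3.14, 3.14, 3.14].

INTERFACE

Orientations are given as a unit quaternion [x, y, z, w].
In Python, from station import env gives the robot as it stands.
- The arm moves only by the shell command python3 -m handwheel 'ROWS' [OPENING] [FORCE]. ROWS is JSON, one flat list of numbers, 6 for each row, row after row: the shift along the world's x, y, z in m, then the turn, a rotation vector about the world's x, y, z in degrees. A call has 1 to 10 rows; each row shifts and turns the pose as measured when the row begins; what a row does not reach is not made up. A row lasts 1/12 s, in which the tool goes at most 41.7 mm and 7.16 degrees, less where a joint would pass 70% of its speed; a pose out of reach is approached as far as the arm can. A call with a gripper value outside its range is refused whole. OPENING is the opening, from 0 (shut) to 1 (fully open), set as the call begins (- or left out, the last holds). The fingers move at their own pace and stop on an object; FORCE is the grip in N (left out, the last holds). Time passes only in rows, so rows that do not move let the fingers close. It gives the time, the measured TCP pose, the force and the opening at its end, in the units of the state.
- env.sense(): the state, without advancing time (a new reading comes with each control period).
- env.camera(name): name is "scene" or "top" or "wrist"; returns the picture (384x512x3 uint8, red, green, blue); there is no depth.
- env.camera_params(name): a dict with "fx", "fy", "cx", "cy" (pixels), "R" (3x3) and "t" (3): a world point X has camera coordinates R X + t; the wrist camera has in their place "hand_eye" (4x4, takes a point from camera to tool coordinates, whose origin is the TCP and whose axes are the flange's). Camera axes: x right, y down, z forward; pixel columns grow to the right and rows downward; lengths in mm; the calibration is good to about 2 mm. The wrist camera is an equidistant fisheye: a pixel r from the principal point sees the ray r / f radians off the axis. A picture is of the moment at which its call begins: read the wrist's pose just before it. camera_params takes no time and is no camera call.
- env.finish_job(): hands the job in, once; it reports no verdict.
The state is a dict: "time_s": time; "joint_positions": joint angles; "joint_velocities": joint speeds; "joint_efforts": joint torques, N m; "eef_pos": TCP position; "ee_rot": TCP orientation; "contact_force": force on the tool from outside, world axes, zero at the start; "wrist_torque": the same for the moment, N m; "gripper_width": opening from 0.0 (shut) to 1.0 (fully open).
Only numpy, scipy, OpenCV 4.12 (cv2) and the standard library are available. Lean on these libraries where they do the work, as an engineer would, in place of code of your own. Each camera call takes 0.05 s, during which the arm holds its last target.

TASK

The filter core beside the sink has been washed and its disc pack must go back together: the tabs of its discs must point to alternate sides. Slide the loose blue disc down the splined hub, fully home on the white disc already fitted, with its tab on the side away from the switch; then slide the loose white disc home on top of it, with its tab over the switch so that it holds the red-rollered lever down. Leave everything else where it stands.

Things in the scene. Friction and masses are not known exactly. Their poses are not given: they have to be found in the camera images.
- station: Fixed filter core right of the sink: grey base plate 90 x 172 x 12 mm (60 mm to the +y side of the hub, 112 mm to -y) with an upright steel splined hub. Origin on the hub's axis at worktop level, z up. The tabs lie along its y axis; -y is the switch side, away from the robot. Home heights above the worktop: blue disc's underside 40 mm, white disc's 62 mm.
- hub_top (a point): Top of the hub on its axis, 96 mm above the worktop. The hub is a cross in plan: four splines 8 mm wide reaching 11 mm from the axis, along the station's x and y, with rounded tops (last 4 mm) as lead-in. Each disc has a cross-shaped through hole, slots 25 mm long and 10.4 mm wide along and square to its tab: 1.2 mm play each side.
- fitted_disc: White disc already fitted and fixed at the foot of the hub, same shape as the loose ones; origin at the centre of its underside, 18 mm above the worktop; x along its tab, which points to the switch side (station -y). Its collar's top is 40 mm above the worktop.
- blue_disc: The loose blue disc: toothed ring 62 mm across, 6 mm thick, with one tab 16 mm wide reaching 48 mm from the centre and a square collar 36 x 36 mm (faces parallel and square to the tab), its top 22 mm above the underside: grip the collar's faces above the ring. About 150 g. Origin: centre of the underside; x along the tab, z up. Starts flat, collar up, in front of the sink. Goes on first, its tab to the station's +y side.
- blue_tab (a point): White dot on top of the blue disc's tab, 41 mm from the disc's centre.
- white_disc: The loose white disc: toothed ring 62 mm across, 6 mm thick, with one tab 16 mm wide reaching 48 mm from the centre and a square collar 36 x 36 mm (faces parallel and square to the tab), its top 22 mm above the underside: grip the collar's faces above the ring. About 150 g. Origin: centre of the underside; x along the tab, z up. Starts flat, collar up, in front of the sink. Goes on second, its tab to the station's -y side.
- white_tab (a point): Dark dot on top of the white disc's tab, 41 mm from the disc's centre.
- switch_lever (a joint): Switch lever's angle, rad: 0 at rest (raised by a light spring), grows as pressed down, stop at 0.38; about 0.25 with the white disc home and its tab over it. Hinged on the black switch block 80 mm from the hub's axis, 50 mm above the worktop, pointing to the hub; pressing its end takes under 0.2 N: the disc's weight holds it down.
- lever_roller (a point): The red roller (8 mm thick, 12 mm wide) at the lever's end, about 45 mm from the hub's axis; at rest its centre is 67 mm above the worktop.
- stopper_b: Bystander: dark rubber stopper, 33 mm across, 27 mm high, right of the sink at the back; origin under its centre.
- drop_bottle: Bystander: small brown bottle with white cap, 40 mm across, 78 mm high, behind the station at the right; origin under its centre.
- petri_c: Bystander: petri dish 61 mm across, 15 mm high, left of the discs; origin under its centre.
- tweezers: Bystander: steel tweezers 136 mm long lying at the left; origin under the middle.
- jar_b: Bystander: sample jar with teal lid, 59 mm across, 65 mm high, left of the sink; origin under its centre.

How it is judged:
By the outcome, as a careful person would: the job done as asked, in the order asked, and still so for the second after the job is handed in, with the robot touching nothing.
It also fails if it takes over 64 s, if anything falls off the work surface, if the arm or the gripper's body presses on something with over 40 N, if the wrist force passes 120 N, or if a joint passes its speed limit or range.

## Working session

There is one attempt and no reset: what is moved stays moved. The work goes in short steps, Python scripts to look and compute and a shell command to move; the robot and the scene stay as the last step left them, time stands still between calls to the robot, and variables do not carry over. Pictures are saved under pics/ and viewed, and the job is handed in when it is done.

```bash
ls; mkdir -p pics
python3 - <<'E'
from station import env
import cv2
s=env.sense();print(s)
for n in ["scene","top","wrist"]:
    p=env.camera_params(n);print(n,{k:(v.tolist() if hasattr(v,'tolist') else v) for k,v in p.items()})
    im=env.camera(n);cv2.imwrite(f"pics/{n}0.png",im[:,:,::-1])
E
```

```text
pics
{'time_s': 0.0, 'joint_positions': array([-1.26489784,  0.32182992, -0.07006822,  1.45172282,  0.02263229,
        1.37079478, -0.05687385]), 'joint_velocities': array([ 6.40876479e-04,  6.22778187e-04, -8.98322835e-05,  2.23987184e-04,
        1.15766225e-03,  1.04100129e-03,  4.78066683e-04]), 'joint_efforts': array([-3.68707042e-04, -4.91285634e+01, -4.04180121e-01, -3.12533498e+01,
       -6.39615557e-02,  4.36364359e-02,  1.71364682e-04]), 'eef_pos': array([186.8988928 , 621.97766217, 235.43288039]), 'ee_rot': array([ 1.45358086e-01,  9.89378622e-01, -9.81332032e-04, -7.46695985e-05]), 'contact_force': array([ 0.1388056 , -0.11743992, -0.43660921]), 'wrist_torque': array([ 0.03243118, -0.01362964, -0.0301247 ]), 'gripper_width': 1.0008389303587757}
scene {'fx': 386.10626233303475, 'fy': 386.10626233303475, 'cx': 254.4272739872162, 'cy': 195.656265623195, 'R': [[-0.8597142095493616, -0.5102879865634901, 0.022308040431554446], [-0.3309356516326184, 0.5232166162675249, -0.7853190223979397], [0.3890669253192959, -0.6825324484817853, -0.6186892470312121]], 't': [529.809233131877, 188.16026577531, 1251.018058784173]}
top {'fx': 396.39254070712536, 'fy': 396.39254070712536, 'cx': 258.9853332520463, 'cy': 186.04051384804058, 'R': [[-0.05072277845096558, -0.998710534507897, 0.00211376658234576], [-0.9778796440948303, 0.049234548390967504, -0.2032913203009549], [0.2029251128154971, -0.01237850991387344, -0.9791160151285084]], 't': [171.50797052168147, 538.7460194241735, 1270.5640061012468]}
wrist {'fx': 297.3186396354542, 'fy': 297.3186396354542, 'cx': 258.47810810903246, 'cy': 192.02348304587264, 'hand_eye': [[0.00015984235796675413, -0.9634199209061753, -0.2679963254441306, 73.45568513203438], [0.9999997847292718, -1.655481798848977e-05, 0.000655947669070386, -0.23913084313309518], [-0.000636389681843678, -0.26799637260058906, 0.9634197108639081, -147.75665152387492], [0.0, 0.0, 0.0, 1.0]]}
```

View pics/scene0.png

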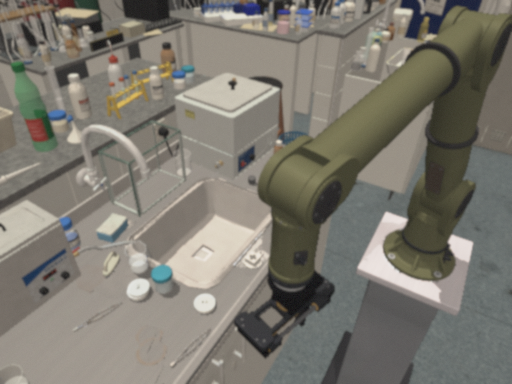

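View pics/top0.png

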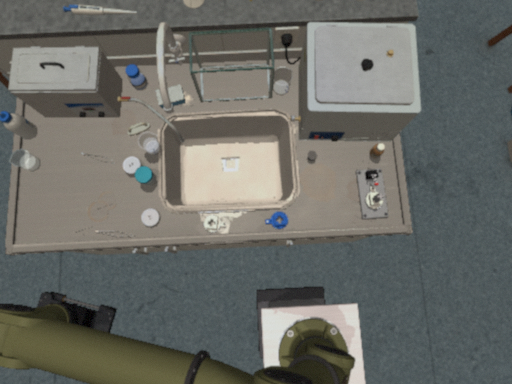

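View pics/wrist0.png

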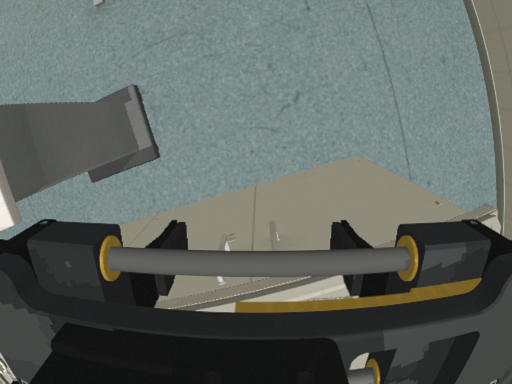

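```bash
python3 - <<'E'
import cv2
im=cv2.imread("pics/top0.png")
a=cv2.resize(im[195:245,190:300],None,fx=7,fy=7,interpolation=cv2.INTER_CUBIC);cv2.imwrite("pics/za.png",a)
a=cv2.resize(im[135:235,335:420],None,fx=6,fy=6,interpolation=cv2.INTER_CUBIC);cv2.imwrite("pics/zb.png",a)
E
cat > h.py <<'E'
from station import env
import numpy as np, cv2
from scipy.spatial.transform import Rotation as Ro
def ray_fixed(n,u,v,z):
    p=env.camera_params(n);R=np.array(p["R"]);t=np.array(p["t"])
    d=R.T@np.array([(u-p["cx"])/p["fx"],(v-p["cy"])/p["fy"],1]);c=-R.T@t
    return c+d*(z-c[2])/d[2]
def ray_wrist(u,v,z,pos,q):
    p=env.camera_params("wrist");H=np.array(p["hand_eye"])
    a=np.array([u-p["cx"],v-p["cy"]]);r=np.hypot(*a);th=r/p["fx"]
    d=np.r_[a/max(r,1e-9)*np.sin(th),np.cos(th)]
    Rw=Ro.from_quat(q).as_matrix();d=Rw@H[:3,:3]@d;c=Rw@H[:3,3]+pos
    return c+d*(z-c[2])/d[2]
def proj_wrist(X,pos,q):
    p=env.camera_params("wrist");H=np.array(p["hand_eye"]);Rw=Ro.from_quat(q).as_matrix()
    x=H[:3,:3].T@(Rw.T@(np.array(X)-pos)-H[:3,3]);th=np.arctan2(np.hypot(x[0],x[1]),x[2])
    k=p["fx"]*th/np.hypot(x[0],x[1]);return p["cx"]+k*x[0],p["cy"]+k*x[1]
E
python3 - <<'E'
from h import *
for n,u,v,z in [("blue",278,220,22),("white",215,222,22),("hub",374,198,96),("bot",377,150,78)]:print(n,ray_fixed("top",u,v,z))
E
```

```text
blue [433.6260181   85.58518307  22.        ]
white [437.58593042 297.78388826  22.        ]
hub [ 480.33339176 -223.41072952   96.        ]
bot [ 645.28937633 -256.85831789   78.        ]
```

View pics/za.png

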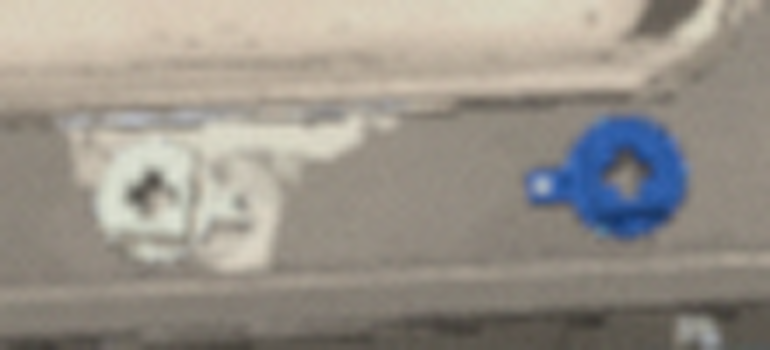

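View pics/zb.png

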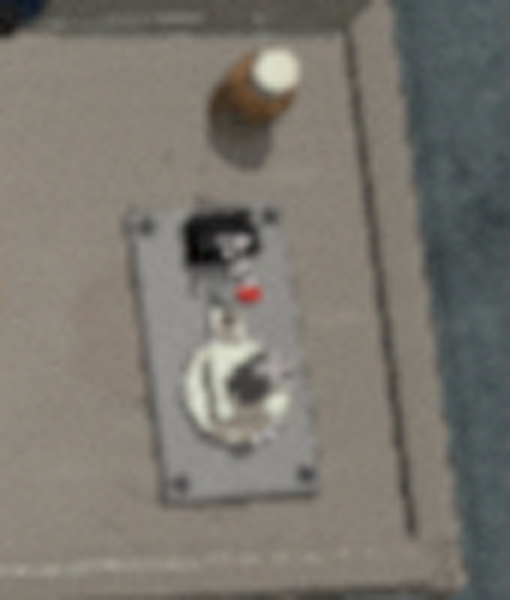

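```bash
python3 -m handwheel '[0.024,-0.030,0,0,0,-7, 0.024,-0.030,0,0,0,-7, 0.024,-0.030,0,0,0,-7, 0.024,-0.030,0,0,0,-7, 0.024,-0.030,0,0,0,-7, 0.024,-0.030,0,0,0,-7, 0.024,-0.030,0,0,0,-7, 0.024,-0.030,0,0,0,-7, 0.024,-0.030,0,0,0,-7, 0.024,-0.030,0,0,0,-7]' 1 20
python3 - <<'E'
from h import *
s=env.sense();print(s["eef_pos"],s["ee_rot"],s["time_s"],s["joint_positions"])
im=env.camera("wrist");cv2.imwrite("pics/w1.png",im[:,:,::-1])
np.savez("w1.npz",p=s["eef_pos"],q=s["ee_rot"])
E
```

```text
time_s: 0.98
eef_pos: [421.6, 314.0, 230.6]
ee_rot: [0.693, 0.721, 0.0, -0.005]
contact_force: [0.5, 0.4, -0.4]
gripper_width: 1.002
[421.59820004 314.02767871 230.56379117] [ 6.92934998e-01  7.20983987e-01  1.35394794e-05 -4.81442165e-03] 0.9833 [-0.94227089  0.05710401  0.26917941  1.77486776 -0.02557291  1.31299184
 -0.62729302]
```

View pics/w1.png

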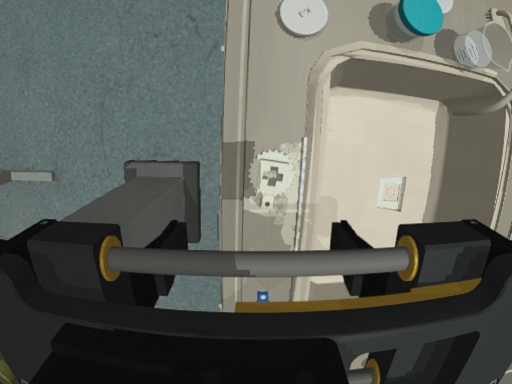

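Run:
```python
from h import *
im=cv2.imread("pics/w1.png")
cv2.imwrite("pics/z1.png",cv2.resize(im[135:225,225:325],None,fx=7,fy=6.5,interpolation=cv2.INTER_CUBIC))
```

```text
(no output)
```

View pics/z1.png

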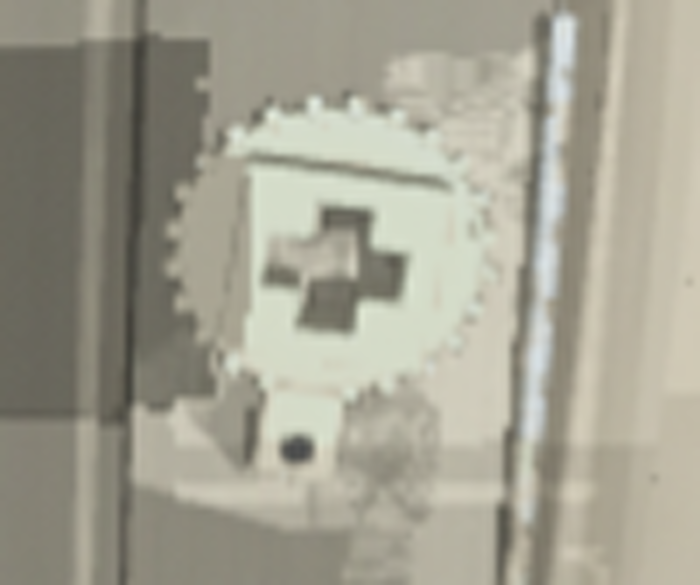

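Run:
```python
from h import *
d=np.load("w1.npz");p,q=d["p"],d["q"]
c=ray_wrist(273.1,176.3,22,p,q);t=ray_wrist(267.4,204.1,6,p,q)
v=t-c;print(c,t,np.hypot(*v[:2]),np.degrees(np.arctan2(v[1],v[0])))
b=ray_wrist(263,296.5,6,p,q);print("bluedot",b)
f=lambda x,y:ray_wrist(225+x/7,135+y/6.5,22,p,q)
a=f(328,330)-f(347,208);print(np.linalg.norm(a),np.degrees(np.arctan2(a[1],a[0])))
a=f(408,278)-f(265,262);print(np.linalg.norm(a),np.degrees(np.arctan2(a[1],a[0])))
for n,u,v in [("bluedot",267.4,221.5)]:print(n,ray_fixed("top",u,v,6))
R=Ro.from_quat(q).as_matrix();print(R)
```

```text
[438.20012546 310.46404435  22.        ] [433.51223034 269.49955157   6.        ] 41.231856971627494 -96.52841513144122
bluedot [434.41911617 123.14936288   6.        ]
23.7868563669159 -95.13843101862587
25.333747145823 -4.556735634064177
bluedot [432.20294064 121.07728047   6.        ]
[[-0.03963582  0.99919021 -0.00692348]
 [ 0.99918994  0.03968218  0.00669169]
 [ 0.00696101 -0.00665264 -0.99995364]]
```

```bash
python3 -m handwheel '[0.002,-0.040,0,0.4,0.4,0, 0.002,-0.040,0,0,0,0, 0.002,-0.040,0,0,0,0, 0.002,-0.040,0,0,0,0, 0.002,-0.040,0,0,0,0, 0.002,-0.030,0,0,0,0, 0,0,0,0,0,0]' 1 20
python3 - <<'E'
from h import *
s=env.sense();print(s["eef_pos"],s["ee_rot"],s["time_s"],s["joint_positions"])
im=env.camera("wrist");cv2.imwrite("pics/w2.png",im[:,:,::-1])
np.savez("w2.npz",p=s["eef_pos"],q=s["ee_rot"])
cv2.imwrite("pics/w2z.png",cv2.resize(im[120:240,205:325,::-1],None,fx=5,fy=5,interpolation=cv2.INTER_CUBIC))
E
```

```text
time_s: 1.62
eef_pos: [438.0, 72.0, 229.2]
ee_rot: [0.701, 0.713, -0.0, -0.007]
contact_force: [-0.1, 0.2, 0.4]
gripper_width: 0.998
[437.98472068  72.02855012 229.23026962] [ 7.00903555e-01  7.13221436e-01 -2.60077960e-04 -7.02306960e-03] 1.6167 [-0.73665051 -0.14369267  0.48120682  1.95082615  0.05617573  1.32631274
 -0.25633149]
```

View pics/w2.png

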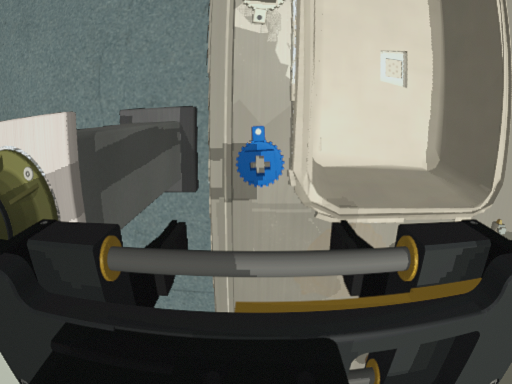

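View pics/w2z.png

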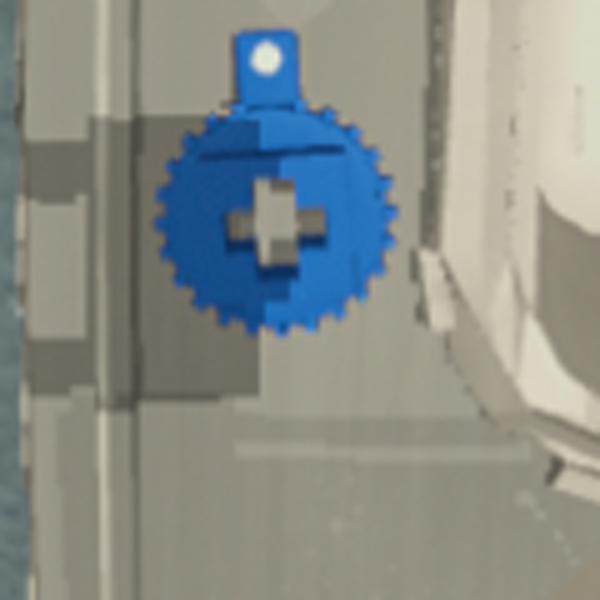

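```bash
cat >> h.py <<'E'
def plan(pos,q,target,jaw_deg):
    # shift and rotvec(world deg) to tool-down with tool y at jaw_deg (mod 180)
    R=Ro.from_quat(q).as_matrix();cur=np.degrees(np.arctan2(R[1,1],R[0,1]))
    j=cur+((jaw_deg-cur+90)%180-90);a=np.radians(j)
    y=np.array([np.cos(a),np.sin(a),0]);z=np.array([0,0,-1.]);x=np.cross(y,z)
    Rt=np.stack([x,y,z],1)
    return np.round(np.array(target)-pos,1),np.round(Ro.from_matrix(Rt@R.T).as_rotvec(degrees=True),2),cur
def now(target,jaw):
    s=env.sense();print("t",s["time_s"],"pos",np.round(s["eef_pos"],1),"F",np.round(s["contact_force"],1),"g",round(s["gripper_width"],3))
    print(plan(s["eef_pos"],s["ee_rot"],target,jaw))
E
python3 - <<'E'
from h import *
d=np.load("w2.npz");p,q=d["p"],d["q"]
c=ray_wrist(260.2,164.6,22,p,q);t=ray_wrist(258.2,131.6,6,p,q)
v=t-c;a=np.degrees(np.arctan2(v[1],v[0]));print(c,t,np.hypot(*v[:2]),a)
f=lambda x,y:ray_wrist(205+x/5,120+y/5,22,p,q)
k=f(345,150)-f(202,156);print(np.linalg.norm(k),np.degrees(np.arctan2(k[1],k[0])))
print(plan(p,q,[c[0],c[1],23],a+90))
E
```

```text
[437.64958351  83.11379787  22.        ] [434.37635806 122.16808671   6.        ] 39.191216896963624 94.79088781894389
34.41480715316339 3.5266697599412424
(array([  -0.3,   11.1, -206.2]), array([-0.52, -0.61,  3.79]), np.float64(1.0009618239217404))
```

```bash
python3 -m handwheel '[0,0.011,-0.030,-0.5,-0.6,3.4, 0,0,-0.036,0,0,0, 0,0,-0.036,0,0,0, 0,0,-0.036,0,0,0, 0,0,-0.020,0,0,0, 0,0,0,0,0,0]' 0.7 20
python3 - <<'E'
from h import *
now([437.6,83.1,23],4.3)
s=env.sense()
im=env.camera("wrist");cv2.imwrite("pics/w3.png",im[:,:,::-1])
E
```

```text
time_s: 2.17
eef_pos: [438.3, 94.2, 68.3]
ee_rot: [0.675, 0.738, 0.006, -0.0]
contact_force: [-1.3, 0.7, 0.7]
gripper_width: 0.714
t 2.1667 pos [438.3  94.2  68.3] F [-1.3  0.7  0.7] g 0.714
(array([ -0.7, -11.1, -45.3]), array([-0.55,  0.49, -0.84]), np.float64(5.138062273451465))
```

View pics/w3.png

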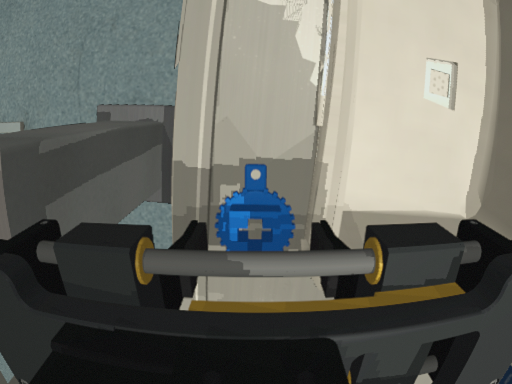

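Run:
```python
from h import *
s=env.sense();p,q=s["eef_pos"],s["ee_rot"]
c=ray_wrist(255,228,22,p,q);t=ray_wrist(255.7,174.5,6,p,q)
v=t-c;a=np.degrees(np.arctan2(v[1],v[0]));print(c,t,np.hypot(*v[:2]),a)
now([438,c[1],23],a+90)
```

```text
[437.46883704  87.15058053  22.        ] [434.91403436 122.4176213    6.        ] 35.35945674950106 94.14336317621454
t 2.2167 pos [439.   94.5  69.8] F [-0.9 -0.3 -0.6] g 0.71
(array([ -1. ,  -7.4, -46.8]), array([-0.58,  0.56, -1.01]), np.float64(5.147107297004782))
```

```bash
python3 -m handwheel '[-0.001,-0.012,-0.010,-0.5,0.5,-0.9, 0,0,-0.015,0,0,0, 0,0,-0.015,0,0,0, 0,0,-0.005,0,0,0]'
python3 - <<'E'
from h import *
now([437.6,82,23],4.2)
E
```

```text
time_s: 2.55
eef_pos: [443.2, 84.7, 28.5]
ee_rot: [0.68, 0.734, 0.005, 0.002]
contact_force: [-0.7, -0.2, 0.1]
gripper_width: 0.703
t 2.55 pos [443.2  84.7  28.5] F [-0.7 -0.2  0.1] g 0.703
(array([-5.6, -2.7, -5.5]), array([-0.26,  0.57, -0.18]), np.float64(4.37646568807041))
```

```bash
python3 -m handwheel '[-0.006,-0.003,-0.003,-0.3,0.6,0, -0.002,0,-0.001,0,0,0, 0,0,0,0,0,0]'
python3 - <<'E'
from h import *
now([437.6,82,23],4.2)
print(env.sense()["joint_positions"])
im=env.camera("wrist");cv2.imwrite("pics/w4.png",im[:,:,::-1])
E
```

```text
time_s: 2.8
eef_pos: [436.3, 81.3, 26.0]
ee_rot: [0.68, 0.733, -0.0, 0.0]
contact_force: [0.5, -0.1, -0.4]
gripper_width: 0.705
t 2.8 pos [436.3  81.3  26. ] F [ 0.5 -0.1 -0.4] g 0.705
(array([ 1.3,  0.7, -3. ]), array([ 0.05,  0.03, -0.13]), np.float64(4.325258378348632))
[-0.72758086  0.11477976  0.5064161   2.18085705 -0.07205684  0.86129166
 -0.10149529]
```

View pics/w4.png

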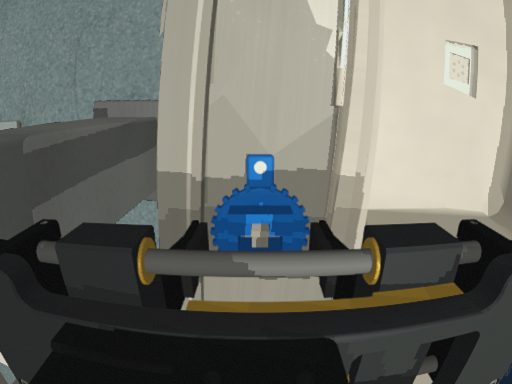

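```bash
python3 -m handwheel '[0,0,-0.003,0,0,0, 0,0,0,0,0,0, 0,0,0,0,0,0, 0,0,0,0,0,0, 0,0,0,0,0,0, 0,0,0,0,0,0]' 0.3 30
python3 - <<'E'
from h import *
s=env.sense();p,q=s["eef_pos"],s["ee_rot"];R=Ro.from_quat(q).as_matrix();print(np.degrees(np.arctan2(R[1,1],R[0,1])))
im=env.camera("wrist");cv2.imwrite("pics/w5.png",im[:,:,::-1])
E
```

```text
time_s: 3.35
eef_pos: [438.3, 82.1, 25.2]
ee_rot: [0.68, 0.733, 0.002, 0.001]
contact_force: [-0.0, -0.5, -1.0]
gripper_width: 0.406
4.335882117465397
```

View pics/w5.png

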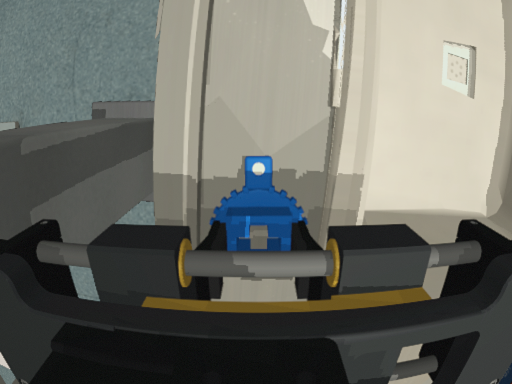

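Run:
```python
from h import *
s=env.sense();p,q=s["eef_pos"],s["ee_rot"]
t=ray_wrist(258.7,169,6,p,q);print(t, Ro.from_quat(q).as_matrix().T@(t-p))
g=lambda x,y,z:ray_fixed("top",335+x/6,135+y/6,z)
P=[g(*a,12) for a in [(147,227),(270,215),(180,485),(307,475)]]
for a in P:print(a)
e=(P[0]+P[1]-P[2]-P[3]);print("axis",np.degrees(np.arctan2(e[1],e[0])));
f=P[0]+P[2]-P[1]-P[3];print(np.degrees(np.arctan2(f[1],f[0])))
m=sum(P)/4;u=e/np.linalg.norm(e);print("mid",m,"hub",m-u*26)
print(g(250,375,96))
```

```text
[435.22973601 122.42786616   6.        ] [40.38889531 -0.1381692  19.284328  ]
[ 584.97034812 -208.36327989   12.        ]
[ 588.52236327 -280.50290803   12.        ]
[ 434.05645372 -211.68242897   12.        ]
[ 436.10415058 -284.36377888   12.        ]
axis 1.3559660276789898
92.21432085727439
mid [ 510.91332892 -246.22809894   12.        ] hub [ 484.92060966 -246.84335937   12.        ]
[ 481.52864168 -232.17638571   96.        ]
```

```bash
python3 -m handwheel '[0,0,0.020,0,0,0, 0,0,0.038,0,0,0, 0,0,0.038,0,0,0, 0,0,0.038,0,0,0, 0,0,0.030,0,0,0, 0.006,-0.016,0,0,0,4, 0.012,-0.033,0,0,0,7, 0.012,-0.033,0,0,0,7, 0.012,-0.033,0,0,0,7, 0.012,-0.033,0,0,0,7]'
python3 - <<'E'
from h import *
now([550,-247,175],91.8);print(env.sense()["joint_positions"])
E
```

```text
time_s: 4.23
eef_pos: [481.4, -49.2, 194.8]
ee_rot: [0.471, 0.882, -0.0, 0.0]
contact_force: [-0.1, 0.4, -2.3]
gripper_width: 0.409
t 4.2333 pos [481.4 -49.2 194.8] F [-0.1  0.4 -2.3] g 0.409
(array([  68.6, -197.8,  -19.8]), array([0.000e+00, 2.000e-02, 5.804e+01]), np.float64(33.762983003272645))
[-0.66553666 -0.03464176  0.70641058  1.9292656   0.02402764  1.23842221
  0.62201942]
```

```bash
python3 -m handwheel '[0.010,-0.028,-0.003,0,0,7, 0.010,-0.028,-0.003,0,0,7, 0.010,-0.028,-0.003,0,0,7, 0.010,-0.028,-0.003,0,0,7, 0.010,-0.028,-0.003,0,0,7, 0.008,-0.026,0,0,0,7, 0.008,-0.020,0,0,0,7, 0,0,0,0,0,3, 0,0,0,0,0,0]'
python3 - <<'E'
from h import *
now([550,-247,175],91.8);s=env.sense();print(s["joint_positions"])
im=env.camera("wrist");cv2.imwrite("pics/w6.png",im[:,:,::-1])
np.savez("w6.npz",p=s["eef_pos"],q=s["ee_rot"])
E
```

```text
time_s: 4.98
eef_pos: [540.5, -229.2, 178.5]
ee_rot: [0.073, 0.997, -0.002, -0.002]
contact_force: [0.2, 0.8, -1.6]
gripper_width: 0.41
t 4.9833 pos [ 540.5 -229.2  178.5] F [ 0.2  0.8 -1.6] g 0.41
(array([  9.5, -17.8,  -3.5]), array([ 0.23, -0.28, 10.14]), np.float64(81.66116212517271))
[-0.3212397   0.28217845  0.79974553  1.71153234 -0.2067957   1.24055758
  1.95213128]
```

View pics/w6.png

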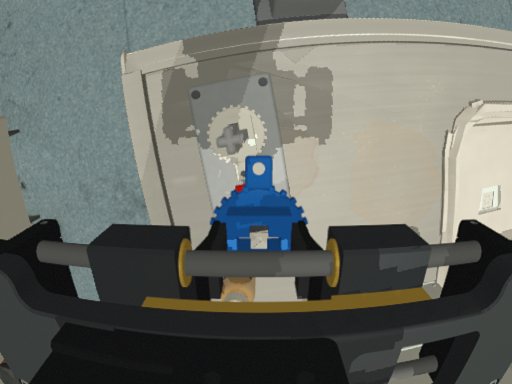

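```bash
python3 -m handwheel '[0,-0.005,0,0,0,5, 0,-0.005,0,0.2,-0.3,5, 0,-0.005,0,0,0,0, 0,0,0,0,0,0]'
python3 - <<'E'
from h import *
s=env.sense()
im=env.camera("wrist");cv2.imwrite("pics/w7.png",im[:,:,::-1])
now([550,-247,175],91.8)
np.savez("w7.npz",p=s["eef_pos"],q=s["ee_rot"])
cv2.imwrite("pics/w7z.png",cv2.resize(im[65:165,180:310,::-1],None,fx=6,fy=6,interpolation=cv2.INTER_CUBIC))
E
```

```text
time_s: 5.37
eef_pos: [539.8, -241.3, 177.3]
ee_rot: [-0.014, 1.0, 0.001, -0.001]
contact_force: [0.3, -0.3, -1.2]
gripper_width: 0.413
t 5.4167 pos [ 540.  -240.6  177.3] F [-0.6  0.3 -0.8] g 0.409
(array([10. , -6.4, -2.3]), array([-0.13, -0.09,  0.12]), np.float64(91.67658481962633))
```

View pics/w7z.png

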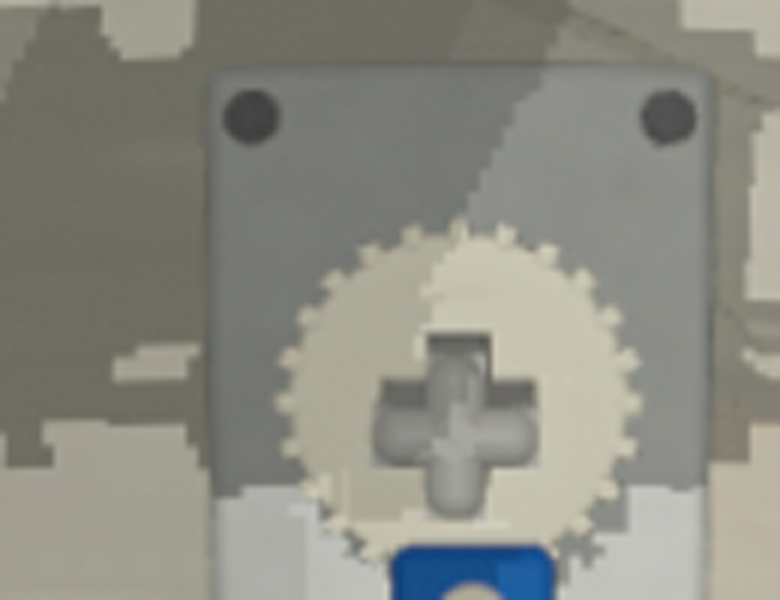

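Run:
```python
from h import *
d=np.load("w7.npz");p,q=d["p"],d["q"]
f=lambda x,y,z:ray_wrist(180+(x)/6,65+(y)/6,z,p,q)
print("hub",f(457,433,95))
a=f(251,117,12);b=f(668,117,12);e=b-a;print(a,b,np.linalg.norm(e),"x-axis",np.degrees(np.arctan2(e[1],e[0])))
a=f(375,432,94);b=f(540,432,94);e=b-a;print(np.linalg.norm(e),np.degrees(np.arctan2(e[1],e[0])))
a=f(210,80,12);b=f(216,590,12);e=b-a;print(np.degrees(np.arctan2(e[1],e[0])))
a=f(711,80,12);b=f(706,590,12);e=b-a;print(np.degrees(np.arctan2(e[1],e[0])))
print("dot",ray_wrist(258.7,169,p[2]-19.3,p,q))
```

```text
hub [ 486.34769589 -244.51574912   95.        ]
[ 438.34714836 -282.05342495   12.        ] [ 436.36710449 -209.83830383   12.        ] 72.24226112536532 x-axis 91.57058159861411
21.353156712392376 91.58482386668659
1.4111949501497028
1.9269630622198008
dot [ 499.15272471 -242.36417987  158.02085982]
```

```bash
python3 -m handwheel '[-0.027,-0.002,0,0,0,0, -0.025,-0.001,-0.010,0,0,0, -0.002,0,-0.015,0,0,0, 0,0,-0.010,0,0,0, 0,0,0,0,0,0]'
python3 - <<'E'
from h import *
now([485.7,-244.5,127],91.6)
E
```

```text
time_s: 5.83
eef_pos: [485.8, -239.4, 141.2]
ee_rot: [-0.011, 1.0, 0.002, -0.0]
contact_force: [0.2, 0.7, -1.2]
gripper_width: 0.405
t 5.8333 pos [ 485.8 -239.4  141.2] F [ 0.2  0.7 -1.2] g 0.405
(array([ -0.1,  -5.1, -14.2]), array([-0.22, -0.01,  0.3 ]), np.float64(91.30082474196831))
```

```bash
python3 -m handwheel '[0,-0.005,-0.008,-0.2,0,0.3, 0,0,-0.004,0,0,0, 0,0,0,0,0,0]'
python3 - <<'E'
from h import *
now([485.7,-244.5,127],91.6)
E
```

```text
time_s: 6.08
eef_pos: [487.8, -243.7, 128.7]
ee_rot: [-0.014, 1.0, -0.0, 0.0]
contact_force: [1.0, -0.0, -1.9]
gripper_width: 0.407
t 6.0833 pos [ 487.8 -243.7  128.7] F [ 1.  -0.  -1.9] g 0.407
(array([-2.1, -0.8, -1.7]), array([ 0.02,  0.05, -0.05]), np.float64(91.64926836406028))
```

```bash
python3 -m handwheel '[-0.002,-0.001,0,0,0,0, 0,0,0,0,0,0]'
python3 - <<'E'
from h import *
now([485.7,-244.5,127],91.6)
s=env.sense()
im=env.camera("wrist");cv2.imwrite("pics/w8.png",im[:,:,::-1])
im=env.camera("scene");cv2.imwrite("pics/s8.png",cv2.resize(im[200:340,200:340,::-1],None,fx=4,fy=4))
now([485.7,-244.5,127],91.6)
E
```

```text
time_s: 6.25
eef_pos: [486.5, -245.1, 128.8]
ee_rot: [-0.014, 1.0, -0.001, 0.0]
contact_force: [-0.1, 0.0, -2.6]
gripper_width: 0.41
t 6.25 pos [ 486.5 -245.1  128.8] F [-0.1  0.  -2.6] g 0.41
(array([-0.8,  0.6, -1.8]), array([ 0.09,  0.02, -0.05]), np.float64(91.64836750698055))
t 6.35 pos [ 487.  -244.8  129. ] F [-0.6 -0.1 -1.7] g 0.411
(array([-1.3,  0.3, -2. ]), array([ 0.08,  0.07, -0.07]), np.float64(91.67396922335558))
```

View pics/w8.png

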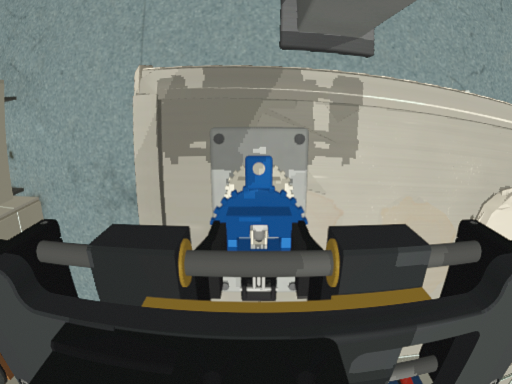

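Run:
```python
from h import *
im=cv2.imread("pics/w8.png")
cv2.imwrite("pics/w8z.png",cv2.resize(im[125:255,200:320],None,fx=5,fy=5,interpolation=cv2.INTER_CUBIC))
s=env.sense();p,q=s["eef_pos"],s["ee_rot"]
a=ray_wrist(218.5,138.5,12,p,q);b=ray_wrist(299,138.5,12,p,q);m=(a+b)/2;e=b-a
print(a,b,np.degrees(np.arctan2(e[1],e[0])),m+49*np.array([np.cos(np.radians(1.6)),np.sin(np.radians(1.6)),0]))
```

```text
[ 438.67028382 -282.12985693   12.        ] [ 436.54079715 -210.16314976   12.        ] 91.69488105445345 [ 486.58643612 -244.77834305   12.        ]
```

View pics/w8z.png

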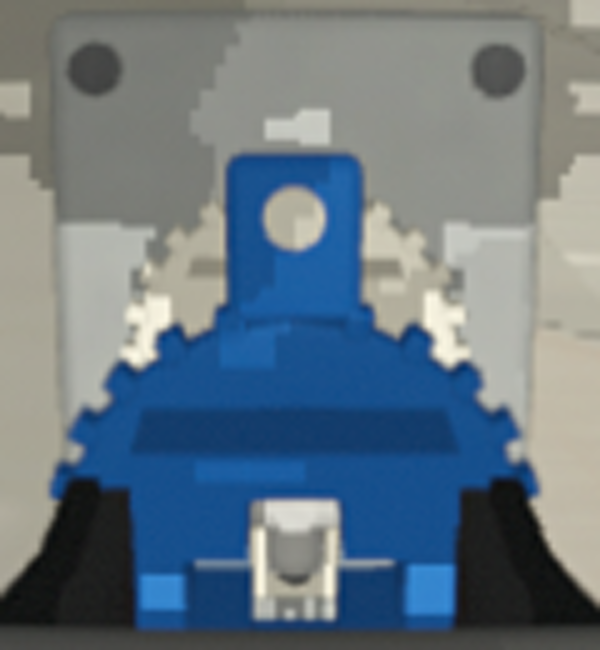

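```bash
python3 -m handwheel '[-0.001,0,-0.002,0,0,0, 0,0,-0.004,0,0,0, 0,0,-0.004,0,0,0, 0,0,-0.003,0,0,0, 0,0,0,0,0,0]'
python3 - <<'E'
from h import *
now([486,-244.6,66],91.6)
E
```

```text
time_s: 6.77
eef_pos: [486.6, -244.8, 115.5]
ee_rot: [-0.015, 1.0, -0.001, 0.002]
contact_force: [-0.4, 0.0, -0.9]
gripper_width: 0.409
t 6.7667 pos [ 486.6 -244.8  115.5] F [-0.4  0.  -0.9] g 0.409
(array([ -0.6,   0.2, -49.5]), array([ 0.09,  0.18, -0.08]), np.float64(91.6826613307749))
```

```bash
python3 -m handwheel '[0,0,-0.005,0,0,0, 0,0,-0.006,0,0,0, 0,0,-0.006,0,0,0, 0,0,-0.006,0,0,0, 0,0,0,0,0,0]'
python3 - <<'E'
from h import *
now([486,-244.6,66],91.6)
E
```

```text
time_s: 7.18
eef_pos: [486.3, -244.5, 89.6]
ee_rot: [-0.015, 1.0, -0.001, 0.001]
contact_force: [0.5, -0.6, -2.7]
gripper_width: 0.41
t 7.1833 pos [ 486.3 -244.5   89.6] F [ 0.5 -0.6 -2.7] g 0.41
(array([ -0.3,  -0.1, -23.6]), array([ 0.07,  0.13, -0.09]), np.float64(91.69145683478567))
```

Sliding freely. Continue down to home.

```bash
python3 -m handwheel '[0,0,-0.006,0,0,0, 0,0,-0.006,0,0,0, 0,0,-0.005,0,0,0, 0,0,-0.004,0,0,0, 0,0,-0.002,0,0,0, 0,0,-0.002,0,0,0, 0,0,0,0,0,0]'
python3 - <<'E'
from h import *
now([486.3,-244.6,65.2],91.6)
E
```

```text
time_s: 7.77
eef_pos: [486.9, -245.0, 66.0]
ee_rot: [-0.015, 1.0, 0.001, 0.001]
contact_force: [0.2, -0.5, -1.9]
gripper_width: 0.411
t 7.7667 pos [ 486.9 -245.    66. ] F [ 0.2 -0.5 -1.9] g 0.411
(array([-0.6,  0.4, -0.8]), array([-0.09,  0.13, -0.06]), np.float64(91.66496319042058))
```

```bash
python3 -m handwheel '[0,0,-0.002,0,0,0, 0,0,0,0,0,0, 0,0,0,0,0,0]'
```

```text
time_s: 8.02
eef_pos: [488.1, -245.8, 65.4]
ee_rot: [-0.014, 1.0, 0.001, 0.003]
contact_force: [-0.3, -0.5, -0.8]
gripper_width: 0.41
```

```bash
python3 -m handwheel '[0,0,-0.001,0,0,0, 0,0,0,0,0,0, 0,0,0,0,0,0]'
```

```text
time_s: 8.27
eef_pos: [488.2, -245.9, 65.3]
ee_rot: [-0.014, 1.0, 0.001, 0.002]
contact_force: [-0.9, 0.6, 1.5]
gripper_width: 0.411
```

```bash
python3 -m handwheel '[0,0,0,0,0,0, 0,0,0,0,0,0, 0,0,0,0,0,0, 0,0,0,0,0,0, 0,0,0.010,0,0,0, 0,0,0.020,0,0,0, 0,0,0.030,0,0,0, 0.010,0,0.030,0,0,0, 0.030,0,0.010,0,0,0, 0,0,0,0,0,0]' 0.7
python3 - <<'E'
from h import *
now([486.3,-244.6,65.2],91.6)
s=env.sense();im=env.camera("wrist");cv2.imwrite("pics/w9.png",im[:,:,::-1])
np.savez("w9.npz",p=s["eef_pos"],q=s["ee_rot"])
E
```

```text
time_s: 9.1
eef_pos: [526.5, -245.2, 170.2]
ee_rot: [-0.013, 1.0, 0.001, 0.001]
contact_force: [0.4, 1.8, 0.5]
gripper_width: 0.7
t 9.1 pos [ 526.5 -245.2  170.2] F [0.4 1.8 0.5] g 0.7
(array([ -40.2,    0.6, -105. ]), array([-0.16,  0.1 ,  0.06]), np.float64(91.54336540899763))
```

View pics/w9.png

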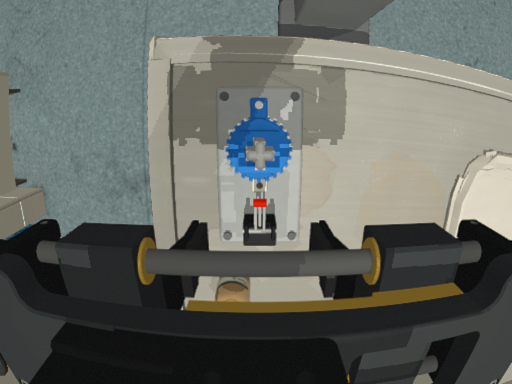

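Run:
```python
from h import *
d=np.load("w9.npz");p,q=d["p"],d["q"]
print("hub",ray_wrist(260,154,95,p,q))
for z in (46,56):
  a=ray_wrist(225.5,150,z,p,q);b=ray_wrist(292,150,z,p,q);print(z,np.linalg.norm(a-b))
  print("dot",ray_wrist(259,104.5,z,p,q))
im=cv2.imread("pics/w9.png");cv2.imwrite("pics/w9z.png",cv2.resize(im[80:240,210:310],None,fx=5,fy=3.7,interpolation=cv2.INTER_CUBIC))
```

```text
hub [ 485.34188364 -244.94820677   95.        ]
46 61.38272294244302
dot [ 447.00285877 -246.51244451   46.        ]
56 59.12477616455621
dot [ 447.21504713 -246.55556011   56.        ]
```

View pics/w9z.png

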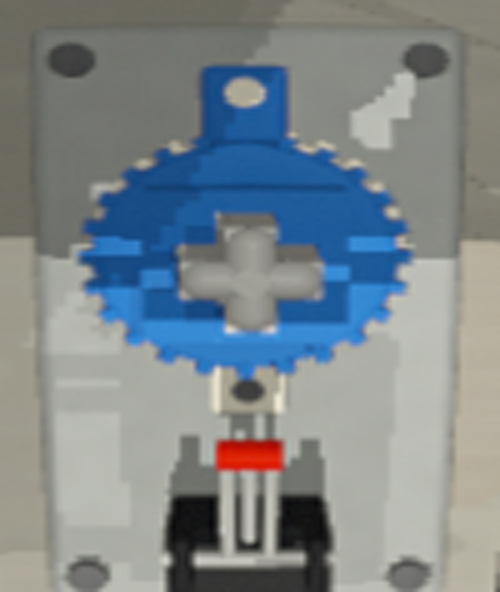

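```bash
python3 -m handwheel '[-0.003,0.020,0.015,0,0,-7, -0.005,0.037,0.010,0,0,-7, -0.006,0.038,0.010,0,0,-7, -0.006,0.038,0,0,0,-7, -0.006,0.038,0,0,0,-7, -0.006,0.038,0,0,0,-7, -0.006,0.038,0,0,0,-7, -0.006,0.038,0,0,0,-7, -0.006,0.038,0,0,0,-7, -0.006,0.038,0,0,0,-7]'
python3 - <<'E'
from h import *
now([438,309,220],-5.3)
E
```

```text
time_s: 9.98
eef_pos: [468.4, 56.5, 202.5]
ee_rot: [0.498, 0.867, -0.0, -0.003]
contact_force: [1.0, 0.4, -0.7]
gripper_width: 0.702
t 9.9833 pos [468.4  56.5 202.5] F [ 1.   0.4 -0.7] g 0.702
(array([-30.4, 252.5,  17.5]), array([ -0.21,  -0.27, -35.53]), np.float64(30.22715163240041))
```

```bash
python3 -m handwheel '[-0.005,0.038,0.003,0,0,-7, -0.005,0.038,0.003,0,0,-7, -0.005,0.038,0,0,0,-7, -0.005,0.038,0,0,0,-7, -0.005,0.038,0,0,0,-4, -0.003,0.030,0,0,0,0, 0,0,0,0,0,0, 0,0,0,0,0,0]'
python3 - <<'E'
from h import *
now([438,309,220],-5.3)
s=env.sense();im=env.camera("wrist");cv2.imwrite("pics/w10.png",im[:,:,::-1])
np.savez("w10.npz",p=s["eef_pos"],q=s["ee_rot"])
cv2.imwrite("pics/w10z.png",cv2.resize(im[120:245,205:325,::-1],None,fx=5,fy=4.7,interpolation=cv2.INTER_CUBIC))
E
```

```text
time_s: 10.65
eef_pos: [432.7, 276.9, 206.7]
ee_rot: [0.708, 0.706, -0.001, -0.004]
contact_force: [0.4, 0.1, -0.3]
gripper_width: 0.7
t 10.65 pos [432.7 276.9 206.7] F [ 0.4  0.1 -0.3] g 0.7
(array([ 5.3, 32.1, 13.3]), array([-0.27, -0.35, -5.17]), np.float64(-0.13332818131320118))
```

View pics/w10z.png

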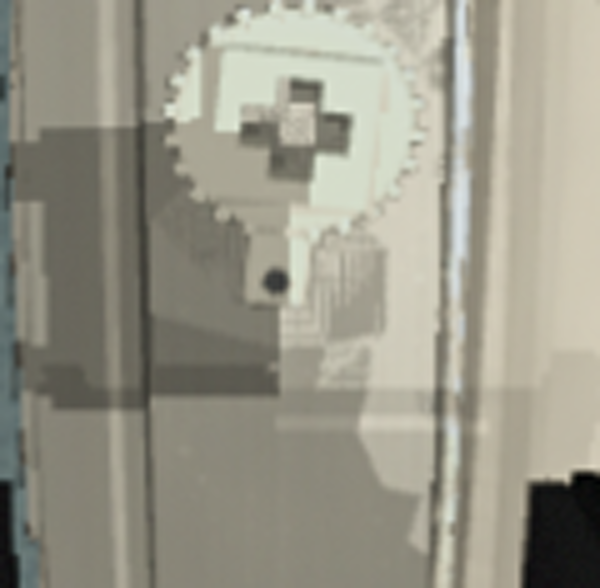

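Run:
```python
from h import *
d=np.load("w10.npz");p,q=d["p"],d["q"]
f=lambda x,y,z:ray_wrist(205+x/5,120+y/4.7,z,p,q)
c=f(296.5,130.5,22);t=f(275,281,6);v=t-c
a=np.degrees(np.arctan2(v[1],v[0]));print(c,t,np.hypot(*v[:2]),a)
k=f(382,60,22)-f(220,43,22);print(np.linalg.norm(k),np.degrees(np.arctan2(k[1],k[0])))
print("centre by dot",t[:2]-41*np.array([np.cos(np.radians(-95.3)),np.sin(np.radians(-95.3))]))
```

```text
[438.06319305 310.1317292   22.        ] [433.17931031 269.52717366   6.        ] 40.897215563972864 -96.85854179727994
36.34985013379924 -6.351998705729246
centre by dot [436.96650439 310.35188629]
```

```bash
python3 -m handwheel '[0.003,0.018,-0.020,-0.3,-0.3,-6.4, 0.002,0.014,-0.030,0,0,0, 0,0,-0.036,0,0,0, 0,0,-0.030,0,0,0, 0,0,-0.012,0,0,0, 0,0,0,0,0,0, 0,0,0,0,0,0]'
python3 - <<'E'
from h import *
now([438,310.3,24.5],-6.5)
E
```

```text
time_s: 11.28
eef_pos: [442.0, 298.3, 76.7]
ee_rot: [0.753, 0.658, 0.002, 0.002]
contact_force: [-0.6, 1.5, 0.3]
gripper_width: 0.7
t 11.2833 pos [442.  298.3  76.7] F [-0.6  1.5  0.3] g 0.7
(array([ -4. ,  12. , -52.2]), array([0.01, 0.27, 1.16]), np.float64(-7.6592162564805815))
```

```bash
python3 -m handwheel '[-0.004,0.011,-0.006,0,0.3,1.1, 0,0,-0.018,0,0,0, 0,0,-0.012,0,0,0, 0,0,0,0,0,0, 0,0,0,0,0,0]'
python3 - <<'E'
from h import *
now([438,310.3,24.5],-6.5)
im=env.camera("wrist");cv2.imwrite("pics/w11.png",im[:,:,::-1])
E
```

```text
time_s: 11.7
eef_pos: [441.7, 311.4, 44.9]
ee_rot: [0.747, 0.665, 0.005, -0.001]
contact_force: [0.8, 0.0, 0.7]
gripper_width: 0.703
t 11.7 pos [441.7 311.4  44.9] F [0.8 0.  0.7] g 0.703
(array([ -3.7,  -1.1, -20.4]), array([-0.4 ,  0.34,  0.09]), np.float64(-6.588956168835146))
```

View pics/w11.png

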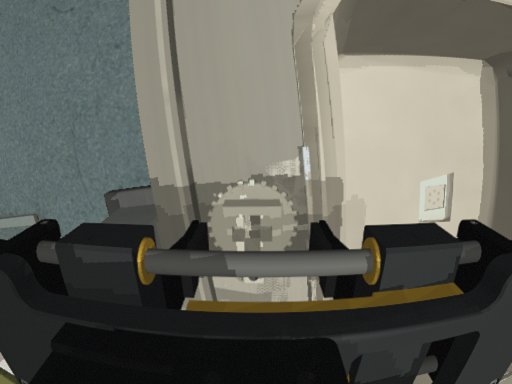

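```bash
python3 - <<'E'
from h import *
s=env.sense();p,q=s["eef_pos"],s["ee_rot"]
print(ray_wrist(252,233,22,p,q),ray_wrist(252,208,22,p,q))
im=cv2.imread("pics/w11.png");cv2.imwrite("pics/w11z.png",cv2.resize(im[165:295,190:320],None,fx=5,fy=4.5,interpolation=cv2.INTER_CUBIC))
E
python3 -m handwheel '[-0.004,-0.001,-0.009,-0.4,0.3,0, 0,0,-0.006,0,0,0, 0,0,0,0,0,0, 0,0,0,0,0,0]'
```

```text
[437.36603177 311.29411735  22.        ] [439.36267265 327.6054703   22.        ]
time_s: 12.08
eef_pos: [438.3, 311.8, 30.9]
ee_rot: [0.746, 0.666, 0.002, 0.0]
contact_force: [-0.2, 0.0, -0.1]
gripper_width: 0.701
```

View pics/w11z.png

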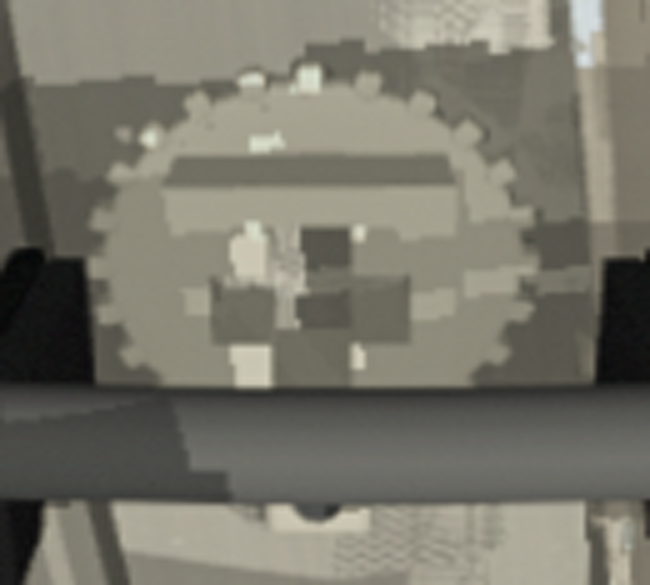

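```bash
python3 -m handwheel '[0,-0.002,-0.004,0,0,0, 0,0,-0.002,0,0,0, 0,0,0,0,0,0]'
python3 - <<'E'
from h import *
now([438,310.4,24.5],-6.5)
E
```

```text
time_s: 12.33
eef_pos: [438.6, 309.8, 24.7]
ee_rot: [0.746, 0.666, 0.002, 0.0]
contact_force: [-0.2, -0.9, 0.0]
gripper_width: 0.698
t 12.3333 pos [438.6 309.8  24.7] F [-0.2 -0.9  0. ] g 0.698
(array([-0.6,  0.6, -0.2]), array([-0.16,  0.19,  0.04]), np.float64(-6.5449265140953825))
```

```bash
python3 -m handwheel '[0,0,0,-0.2,0.2,0, 0,0,0,0,0,0, 0,0,0,0,0,0, 0,0,0,0,0,0, 0,0,0,0,0,0, 0,0,0,0,0,0]' 0.3 30
python3 - <<'E'
from h import *
now([438,310.4,24.5],-6.5)
s=env.sense();im=env.camera("wrist");cv2.imwrite("pics/w12.png",im[:,:,::-1])
np.savez("w12.npz",p=s["eef_pos"],q=s["ee_rot"])
cv2.imwrite("pics/w12z.png",cv2.resize(im[165:295,190:320,::-1],None,fx=5,fy=4.5,interpolation=cv2.INTER_CUBIC))
E
```

```text
time_s: 12.83
eef_pos: [438.8, 309.7, 24.8]
ee_rot: [0.746, 0.665, -0.001, 0.0]
contact_force: [0.4, 0.1, -0.5]
gripper_width: 0.408
t 12.8333 pos [438.8 309.7  24.8] F [ 0.4  0.1 -0.5] g 0.408
(array([-0.8,  0.7, -0.3]), array([ 0.06, -0.03,  0.07]), np.float64(-6.573727260815534))
```

View pics/w12z.png

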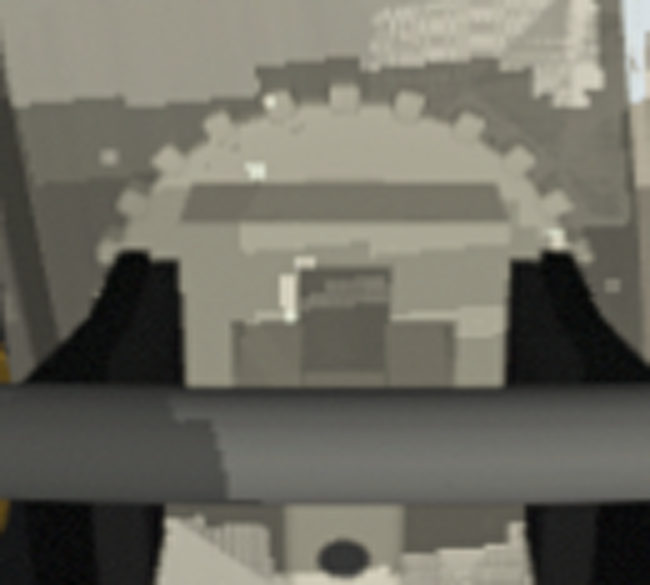

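Run:
```python
from h import *
d=np.load("w12.npz");p,q=d["p"],d["q"];R=Ro.from_quat(q).as_matrix()
print("dot",R.T@(ray_wrist(258.8,289,6,p,q)-p))
print("edge",R.T@(ray_wrist(259,214.3,22,p,q)-p))
im=cv2.imread("pics/w5.png");cv2.imwrite("pics/w5z.png",cv2.resize(im[165:295,190:320],None,fx=5,fy=4.5,interpolation=cv2.INTER_CUBIC))
```

```text
dot [-4.01444581e+01 -2.37074023e-02  1.88386854e+01]
edge [18.82596065  0.02228384  2.77725932]
```

View pics/w5z.png

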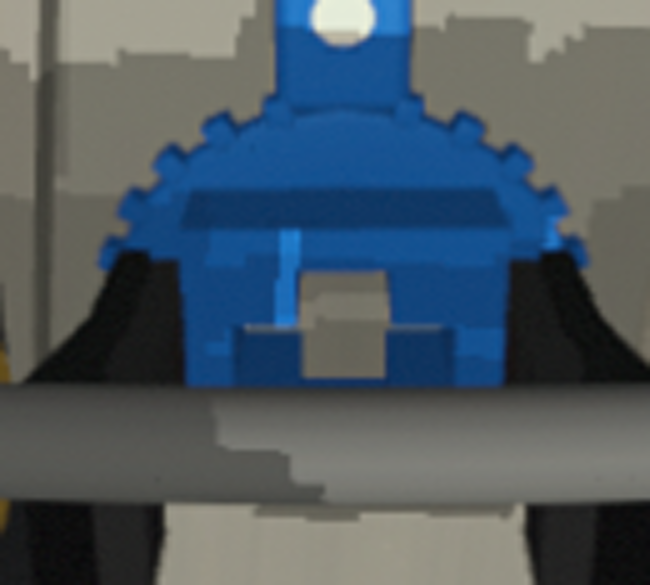

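```bash
python3 -m handwheel '[0,0,0.020,0,0,0, 0,0,0.038,0,0,0, 0,0,0.038,0,0,0, 0,0,0.038,0,0,0, 0,0,0.030,0,0,0, 0.002,-0.018,0,0,0,4, 0.003,-0.036,0,0,0,7, 0.003,-0.036,0,0,0,7, 0.003,-0.036,0,0,0,7, 0.003,-0.036,0,0,0,7]'
python3 - <<'E'
from h import *
now([487.3,-244.8,160],91.6)
E
```

```text
time_s: 13.72
eef_pos: [446.3, 149.1, 193.9]
ee_rot: [0.527, 0.85, -0.002, 0.002]
contact_force: [0.1, 0.1, -2.0]
gripper_width: 0.414
t 13.7167 pos [446.3 149.1 193.9] F [ 0.1  0.1 -2. ] g 0.414
(array([  41. , -393.9,  -33.9]), array([ 0.24,  0.22, 65.24]), np.float64(26.362045175856398))
```

```bash
python3 -m handwheel '[0.004,-0.036,0,0,0,6.5, 0.004,-0.036,0,0,0,6.5, 0.004,-0.036,0,0,0,6.5, 0.004,-0.036,0,0,0,6.5, 0.004,-0.036,0,0,0,6.5, 0.004,-0.036,0,0,0,6.5, 0.004,-0.036,0,0,0,6.5, 0.004,-0.036,0,0,0,6.5, 0.004,-0.030,0,0,0,6, 0,-0.010,0,0,0,3]'
python3 - <<'E'
from h import *
now([487.3,-244.8,160],91.6);print(env.sense()["joint_positions"][6])
E
```

```text
time_s: 14.55
eef_pos: [475.4, -169.9, 193.1]
ee_rot: [0.049, 0.999, 0.0, 0.002]
contact_force: [-0.1, -0.2, -1.6]
gripper_width: 0.414
t 14.55 pos [ 475.4 -169.9  193.1] F [-0.1 -0.2 -1.6] g 0.414
(array([ 11.9, -74.9, -33.1]), array([-0.04,  0.22,  7.17]), np.float64(84.43386942952252))
1.7945881195202662
```

```bash
python3 -m handwheel '[0.005,-0.030,-0.010,0,0.2,5, 0.005,-0.025,-0.010,0,0,1.5, 0.002,-0.012,-0.008,0,0,0, 0,-0.002,0,0,0,0, 0,0,0,0,0,0]'
python3 - <<'E'
from h import *
now([487.3,-244.8,155],91.6)
E
```

```text
time_s: 14.97
eef_pos: [485.3, -242.5, 164.8]
ee_rot: [-0.005, 1.0, 0.0, 0.0]
contact_force: [-0.0, 0.4, -1.1]
gripper_width: 0.408
t 14.9667 pos [ 485.3 -242.5  164.8] F [-0.   0.4 -1.1] g 0.408
(array([ 2. , -2.3, -9.8]), array([-0.03,  0.02,  0.98]), np.float64(90.61721716901177))
```

```bash
python3 -m handwheel '[0.002,-0.002,-0.010,0,0,1, 0,0,-0.012,0,0,0, 0,0,-0.010,0,0,0, 0,0,0,0,0,0, 0,0,0,0,0,0]'
python3 - <<'E'
from h import *
now([487.3,-244.8,125],91.6)
im=env.camera("wrist");cv2.imwrite("pics/w13.png",im[:,:,::-1])
cv2.imwrite("pics/w13z.png",cv2.resize(im[125:255,200:320,::-1],None,fx=5,fy=4.5,interpolation=cv2.INTER_CUBIC))
E
```

```text
time_s: 15.38
eef_pos: [487.5, -239.6, 131.2]
ee_rot: [-0.016, 1.0, 0.002, 0.0]
contact_force: [-0.1, -0.8, -1.1]
gripper_width: 0.412
t 15.3833 pos [ 487.5 -239.6  131.2] F [-0.1 -0.8 -1.1] g 0.412
(array([-0.2, -5.2, -6.2]), array([-0.29,  0.03, -0.2 ]), np.float64(91.80136217888435))
```

View pics/w13z.png

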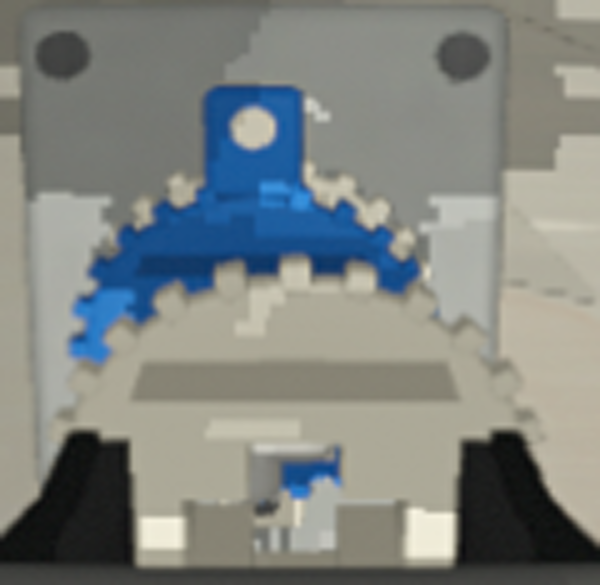

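Consistent: 5 mm off in y. Correct it, then recheck.

```bash
python3 -m handwheel '[0,-0.005,0,-0.3,0,-0.2, 0,0,-0.001,0,0,0, 0,0,0,0,0,0]'
python3 - <<'E'
from h import *
now([487.3,-244.8,125],91.6)
s=env.sense();im=env.camera("wrist");cv2.imwrite("pics/w14.png",im[:,:,::-1])
cv2.imwrite("pics/w14z.png",cv2.resize(im[125:255,200:320,::-1],None,fx=5,fy=4.5,interpolation=cv2.INTER_CUBIC))
now([487.3,-244.8,125],91.6)
E
```

```text
time_s: 15.68
eef_pos: [488.3, -244.0, 131.2]
ee_rot: [-0.015, 1.0, -0.0, 0.001]
contact_force: [0.0, 0.1, -0.9]
gripper_width: 0.409
t 15.6833 pos [ 488.3 -244.   131.2] F [ 0.   0.1 -0.9] g 0.409
(array([-1. , -0.8, -6.2]), array([-0.  ,  0.12, -0.08]), np.float64(91.67930784753067))
t 15.7333 pos [ 488.3 -244.3  131.4] F [ 0.2  0.1 -1.7] g 0.408
(array([-1. , -0.5, -6.4]), array([ 0.02,  0.14, -0.07]), np.float64(91.6657649576764))
```

View pics/w14z.png

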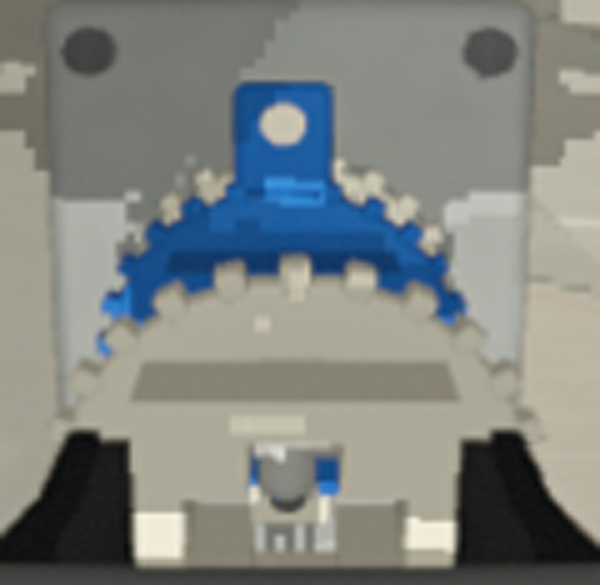

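```bash
python3 -m handwheel '[-0.001,-0.001,-0.003,0,0,0, 0,0,-0.003,0,0,0, 0,0,0,0,0,0]'
python3 - <<'E'
from h import *
now([487.3,-244.8,115],91.6)
E
```

```text
time_s: 15.98
eef_pos: [487.7, -245.6, 125.6]
ee_rot: [-0.014, 1.0, -0.0, 0.002]
contact_force: [-0.0, -0.1, -1.5]
gripper_width: 0.409
t 15.9833 pos [ 487.7 -245.6  125.6] F [-0.  -0.1 -1.5] g 0.409
(array([ -0.4,   0.8, -10.6]), array([ 0.03,  0.22, -0.06]), np.float64(91.65844940164159))
```

```bash
python3 -m handwheel '[0,0.0005,-0.004,0,0.2,0, 0,0,-0.004,0,0,0, 0,0,-0.003,0,0,0, 0,0,0,0,0,0]'
python3 - <<'E'
from h import *
now([487.3,-244.8,86.8],91.6)
E
```

```text
time_s: 16.32
eef_pos: [487.6, -245.0, 113.1]
ee_rot: [-0.014, 1.0, -0.0, -0.0]
contact_force: [-0.2, -0.3, -1.9]
gripper_width: 0.408
t 16.3167 pos [ 487.6 -245.   113.1] F [-0.2 -0.3 -1.9] g 0.408
(array([ -0.3,   0.2, -26.3]), array([ 0.02, -0.02, -0.05]), np.float64(91.64750677928473))
```

Entered the hub (underside ~88 mm). Continue down.

```bash
python3 -m handwheel '[0,0,-0.005,0,0,0, 0,0,-0.005,0,0,0, 0,0,-0.004,0,0,0, 0,0,-0.004,0,0,0, 0,0,-0.002,0,0,0, 0,0,0,0,0,0, 0,0,0,0,0,0]'
python3 - <<'E'
from h import *
now([487.3,-244.8,86.8],91.6)
E
```

```text
time_s: 16.9
eef_pos: [487.1, -244.9, 90.1]
ee_rot: [-0.014, 1.0, -0.0, -0.001]
contact_force: [-0.1, -0.4, -1.5]
gripper_width: 0.405
t 16.9 pos [ 487.1 -244.9   90.1] F [-0.1 -0.4 -1.5] g 0.405
(array([ 0.2,  0.1, -3.3]), array([ 0.02, -0.12, -0.05]), np.float64(91.64506773328866))
```

```bash
python3 -m handwheel '[0,0,-0.002,0,0,0, 0,0,-0.002,0,0,0, 0,0,0,0,0,0, 0,0,-0.001,0,0,0, 0,0,0,0,0,0]'; python3 -m handwheel '[0,0,-0.001,0,0,0, 0,0,0,0,0,0, 0,0,-0.001,0,0,0, 0,0,0,0,0,0]'
```

```text
time_s: 17.32
eef_pos: [488.1, -245.5, 87.1]
ee_rot: [-0.014, 1.0, 0.0, 0.0]
contact_force: [-0.8, -0.2, -2.2]
gripper_width: 0.41
time_s: 17.65
eef_pos: [488.9, -245.9, 86.9]
ee_rot: [-0.014, 1.0, 0.0, 0.001]
contact_force: [-0.5, -0.2, -2.2]
gripper_width: 0.413
```

```bash
python3 -m handwheel '[0,0,-0.001,0,0,0, 0,0,0,0,0,0, 0,0,0,0,0,0, 0,0,0,0,0,0, 0,0,0,0,0,0, 0,0,0.010,0,0,0, 0,0,0.020,0,0,0, 0,0,0.030,0,0,0, 0,0,0.030,0,0,0, 0.020,0,0.010,0,0,0]' 0.7; python3 -m handwheel '[0.020,0,0,0,0,0, 0,0,0,0,0,0]'
python3 - <<'E'
from h import *
s=env.sense();im=env.camera("wrist");cv2.imwrite("pics/w15.png",im[:,:,::-1])
np.savez("w15.npz",p=s["eef_pos"],q=s["ee_rot"])
cv2.imwrite("pics/w15z.png",cv2.resize(im[80:240,210:310,::-1],None,fx=5,fy=3.7,interpolation=cv2.INTER_CUBIC))
E
```

```text
time_s: 18.48
eef_pos: [502.9, -246.6, 188.0]
ee_rot: [-0.012, 1.0, 0.001, -0.003]
contact_force: [0.4, -1.5, 0.6]
gripper_width: 0.698
time_s: 18.65
eef_pos: [528.6, -246.2, 194.0]
ee_rot: [-0.013, 1.0, 0.001, 0.002]
contact_force: [-0.5, 0.5, 0.4]
gripper_width: 0.7
```

View pics/w15.png

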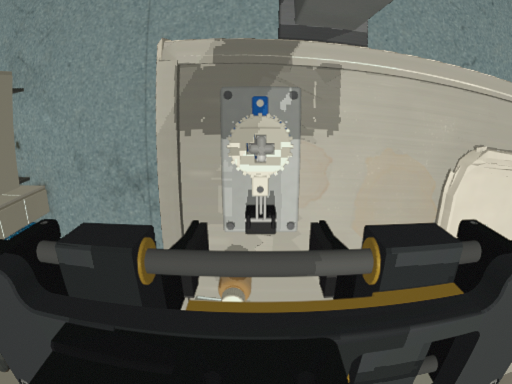

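View pics/w15z.png

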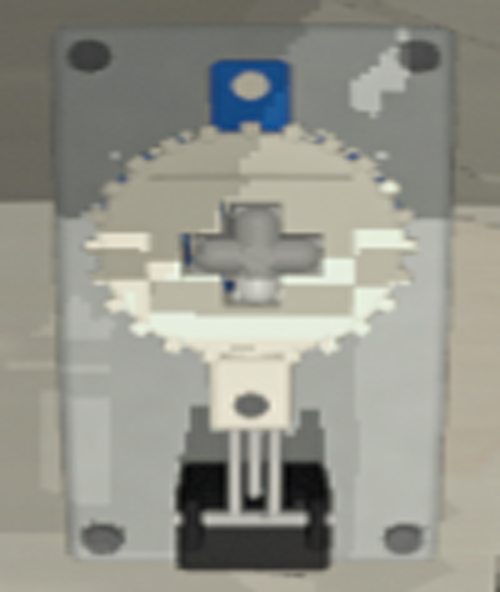

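```bash
python3 -m handwheel '[-0.010,0.030,0.010,0,0,0, -0.010,0.035,0.005,0,0,0, -0.010,0.038,0,0,0,0, -0.010,0.038,0,0,0,0, 0,0.038,0,0,0,0, 0,0.038,0,0,0,0, 0,0.038,0,0,0,0, 0,0,0,0,0,0]'
python3 - <<'E'
from h import *
d=np.load("w15.npz");p,q=d["p"],d["q"]
for z in (64,68,74,80):
  a=ray_wrist(210+85/5,80+245/3.7,z,p,q);b=ray_wrist(210+415/5,80+245/3.7,z,p,q);print(z,np.linalg.norm(a-b))
c=ray_wrist(210+252/5,80+405/3.7,68,p,q);print(c)
P=env.camera_params("scene");x=np.array(P["R"])@np.array([487,-245,68])+P["t"];u,v=P["fx"]*x[0]/x[2]+P["cx"],P["fy"]*x[1]/x[2]+P["cy"];print(u,v)
im=env.camera("scene");cv2.imwrite("pics/s16.png",im[:,:,::-1]);im=env.camera("top")
cv2.imwrite("pics/t16.png",im[:,:,::-1])
im=env.camera("wrist");cv2.imwrite("pics/w16.png",im[:,:,::-1])
E
```

```text
time_s: 19.37
eef_pos: [473.0, 7.2, 207.4]
ee_rot: [-0.004, 1.0, -0.003, -0.003]
contact_force: [0.1, 1.3, -0.9]
gripper_width: 0.7
64 62.05406303292271
68 61.15945852940166
74 59.817551774120055
80 58.47564501883845
[ 529.19500968 -244.1732295    68.        ]
313.0385187549764 157.5312582269441
```

View pics/s16.png

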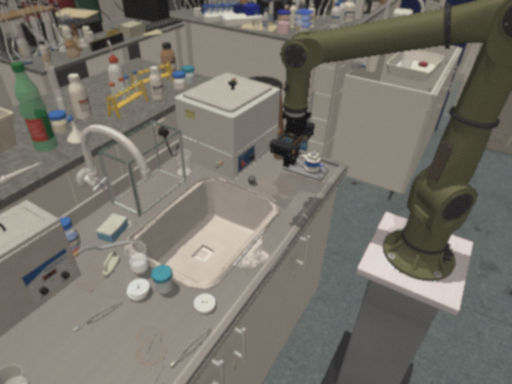

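View pics/w16.png

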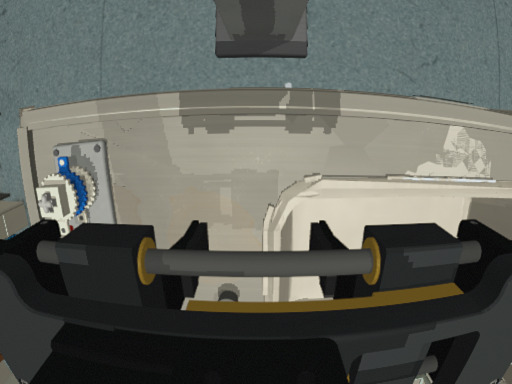

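View pics/t16.png

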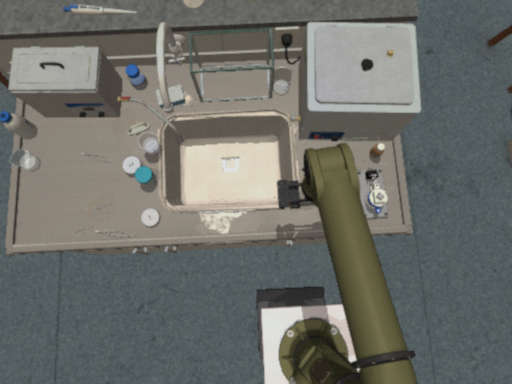

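```bash
python3 -m handwheel '[0,0.030,-0.020,0,0,0, 0,0.030,-0.030,0,0,0, 0,0.030,-0.030,0,0,0, 0,0,0,0,0,0]'
python3 - <<'E'
from h import *
a=cv2.imread("pics/s16.png")[130:190,280:345];cv2.imwrite("pics/s16z.png",cv2.resize(a,None,fx=9,fy=9,interpolation=cv2.INTER_CUBIC))
a=cv2.imread("pics/w16.png")[130:245,20:125];cv2.imwrite("pics/w16z.png",cv2.resize(a,None,fx=5,fy=5,interpolation=cv2.INTER_CUBIC))
E
```

```text
time_s: 19.85
eef_pos: [476.4, 80.9, 127.8]
ee_rot: [0.011, 1.0, -0.004, 0.001]
contact_force: [-1.3, 0.2, 0.2]
gripper_width: 0.697
```

View pics/s16z.png

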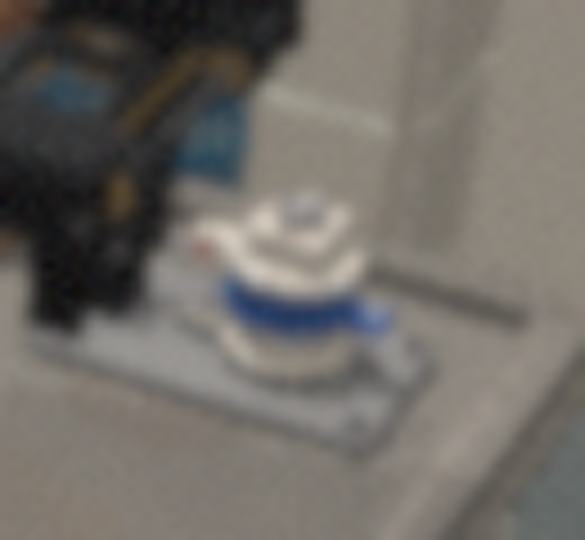

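View pics/w16z.png

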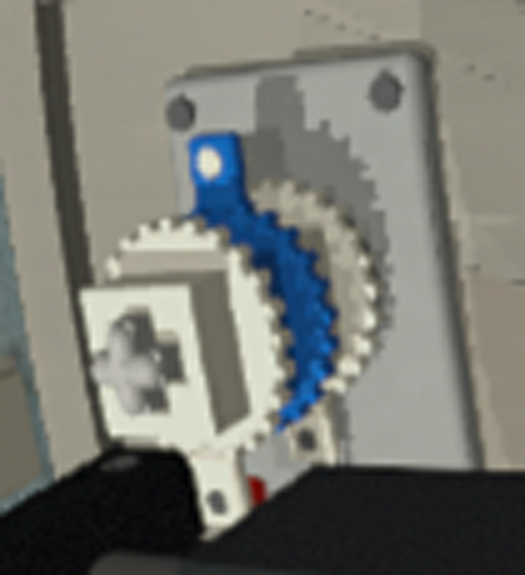

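```bash
python3 -m handwheel '[0,0,0,0,0,0, 0,0,0,0,0,0, 0,0,0,0,0,0]'
python3 - <<'E'
from h import *
print(env.finish_job())
E
```

```text
time_s: 20.1
eef_pos: [475.9, 75.5, 126.7]
ee_rot: [0.014, 1.0, -0.007, -0.001]
contact_force: [0.7, 0.0, -0.1]
gripper_width: 0.696
the job is handed in; nothing more can be done
None
```

The disc pack is back together and the job was handed in at about 20 s. The blue disc is on the fitted white disc with its tab away from the switch. The loose white disc is on top, with its tab over the switch.

- **Seating:** both discs slid down freely and stopped about 40 mm (blue) and 62 mm (white) above the worktop, which are the home heights. For the white disc the force reading did not change at the bottom. There I went by its height no longer falling and by its ring's apparent size in the wrist picture.
- **Pictures:** the last scene and wrist pictures show the stack level, the tabs on opposite sides and the red roller directly under the white tab. I judged the lever from these pictures only and did not measure its angle.
- **Rest of the scene:** nothing else was touched as far as I saw. The top picture shows the other items in place, except the stopper, which the arm hides there. The gripper finished empty and clear of everything.

The three camera estimates of the hub's position differed by about 1 mm, and my first rough reading from the top camera was off by more. None of this affected the fit.

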